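# Read the tank's job label, then free its cover and hold it open

### The job

Pick up the handheld label reader and hold it steady and upright, nose down, a few centimetres (about 5 to 8) above the middle of the job label on the closed cover of the cleaning tank for a good second, then stand it back in the middle of its charger and let go. Next tug the cover up by its bar handle to learn whether it is caught (the catch's black thumb slide has two ends and does not show which one is free): if it is caught, let it down, push the slide over to its other end and lift again. Finish while still holding the cover by its bar, still, about 40 degrees open (it falls shut if let go), and leave everything else on the bench where it is.

Things in the scene. Friction and masses are not known exactly. Their poses are not given: they have to be found in the camera images.
- tank: grey metal cleaning tank fixed to the bench, 280 (x) x 260 (y) x 130 mm high; origin on the bench, midway across, 150 mm behind its front face (robot's side); x points from the front to the hinge at the back, y along the hinge. Its front 70 mm is a level deck 130 mm up with the thumb slide; behind it lies the shut cover, flush with the deck
- cover (a joint): opening angle of the steel cover plate (205 x 256 x 10 mm, 0.55 kg) about a hinge along the tank's y, 125 mm behind the tank's origin, 130 mm above the bench: 0 shut, grows as the front edge rises, stop at 1.7 rad. It falls shut if let go. Lifting at the bar takes 2 to 5 N when free; when caught it gives about 4 mm at the bar (0.02 rad), then stops hard
- cover_handle: handle of the cover: dark round bar 12 mm thick, 108 mm long along the tank's y, turning freely on a steel post at each end; origin at the bar's middle, 40 mm above the cover, when shut 45 mm in front of the tank's origin, 170 mm above the bench; from the hinge 170 mm along and 40 mm square to the cover. As the cover rises the bar can roll, so the gripper need not tilt
- label (a point): centre of the white job label with black bars, 45 (x) x 70 (y) mm, flat on top of the cover, 35 mm behind the tank's origin on its midline, 80 mm behind the bar, 131 mm above the bench
- slide_grip (a point): grip point of the black thumb slide of the catch on the deck: an upright lug 14 (x) x 26 (y) mm, its top 32 mm above the deck; this point is on its midline, 22 mm above the deck (10 mm below its top), 115 mm in front of the tank's origin, 70 mm in front of the bar
- slide (a joint): position of the thumb slide along the tank's y axis, from -0.012 to +0.012 m; it starts at its -y end and stays where it is put (about 2 N to move). At one end the cover is caught and at the other free; which is which differs from time to time and cannot be seen, only felt by tugging
- reader: handheld label reader standing nose down on its charger, 115 mm tall, 0.15 kg: round black rubber skirt 56 mm diameter, 30 mm tall, and above it a round grey handle 32 mm diameter, from 30 to 115 mm; origin at the centre of the nose (its underside), z up along the handle; it reads straight down out of the nose
- charger: flat round black charger fixed to the bench, 100 mm diameter, 12 mm thick; origin at the centre of its underside. The reader stands loose on its flat top
- wash_bottle: white wash bottle, 68 mm diameter, 170 tall, standing; bystander, leave alone; origin under its middle
- wire_basket: steel bowl-shaped basket, 120 mm wide, 45 tall; bystander, leave alone; origin under its middle
- jar: small white jar, 52 mm diameter, 55 tall, standing; bystander, leave alone; origin under its middle
- screwdriver: red-handled screwdriver lying on the bench; bystander, leave alone; origin under its middle
- carburettor: single carburettor body, about 100 x 60 x 130 mm, 0.6 kg; bystander, leave alone; origin under its middle
- spray_can: aluminium spray can, 60 mm diameter, 150 tall, standing; bystander, leave alone; origin under its middle
There are look-alikes about, which are no part of the job. Of the things like the charger, leave any that is yellow; of the rest the smaller one is meant.

How it is judged (in metres and radians):
On the way, in this order (a step that is already met when the one before it is completed fails the run):
1. the held reader is aimed steadily from close above at the label on the shut cover (x of label in the frame of reader between -0.02 and 0.02 m and y of label in the frame of reader between -0.02 and 0.02 m and z of label in the frame of reader between -0.13 and -0.02 m and angle between reader's own z axis and vertical below 0.2 rad and linear speed of reader below 0.03 m/s and contact force between the fingers and reader above 0.5 N and value of joint cover below 0.01 rad), for 0.7 s.
2. the reader stands on its charger, let go (horizontal distance between reader and charger below 0.025 m and z of reader in the frame of charger between 0.008 and 0.016 m and angle between reader's own z axis and vertical below 0.1 rad and contact force between the fingers and reader below 0.1 N), for 0.2 s.
3. the cover is tugged up by its bar (value of joint cover above 0.008 rad and contact force between the fingers and cover_handle above 0.5 N), for 0.1 s.
At the end, for the whole second after the job is handed in: The fingers still hold the cover by its bar (more than 0.5 N), the cover still (under 0.1 rad/s) and 0.5 to 0.95 rad (29 to 54 degrees) open, and the reader stands upright, let go, on its charger within 25 mm of the middle (all of step 2 and value of joint cover between 0.5 and 0.95 rad and velocity of joint cover between -0.1 and 0.1 rad/s and contact force between the fingers and cover_handle above 0.5 N); the arm keeps its last pose, push and grip.
It fails at once if a bystander was moved by more than 40 mm (distance of any of wash_bottle, wire_basket, jar, screwdriver, carburettor, spray_can from where it was at the start of the episode above 0.04 m).
It also fails if it takes over 72 s, if anything falls off the work surface, if the arm or the gripper's body presses on something with over 40 N, if the wrist force passes 120 N, or if a joint passes its speed limit or range.

### The arm

A 6-joint arm with a two-finger parallel gripper is mounted at the origin on the work surface. World frame = base frame: x ahead of the robot, y to its left, z up, the work surface at z = 0. Lengths are in m, angles in degrees, forces in N, time in s.
With the tool pointing down it reaches from about 0.375 to 0.9 m from the base axis. Payload 3.1 kg.
Tool frame: the origin (TCP) lies between the finger pads; the fingertips stand 11 mm ahead of it and the grasp point (between the pads) lies 8 mm behind it; x points along the fingers, y is the direction in which the jaws open and shut, and the axes are right-handed (so a half turn about x gives the same grasp; the last joint's range is limited). The gripper opens to 87 mm and grips with 3 to 60 N. Pads are 19 mm wide; open, the fingers measure 117 mm over their backs; the gripper's body (75 mm by 190 mm) begins 51 mm behind the grasp point.
Start: joints at [-77.664, 30.224, 82.088, -0, 67.689, -10.227], TCP at [0.24, -0.577, 0.201] pointing down, gripper open.
Joint ranges: [-176.69, 176.69], [-43.24, 126.21], [12.49, 139.97], [-82, 262], [0, 151.66], [-163.58, 163.58]. Speed limits (degrees/s): [159.86, 159.86, 180, 180, 180, 180].

### API

Orientations are given as a 3x3 rotation matrix whose columns are the frame's x, y, z axes.
In Python, from rig import bot gives the robot as it stands.
- The arm moves only by the shell command python3 -m inch 'ROWS' [OPENING]. ROWS is a JSON object of lists of equal length, an entry for each row: "dp": the shift along the tool's x, y, z in mm, a list of three; "yaw": the turn about the tool's x in degrees. In form: {"dp": [[tx, ty, tz], ...], "yaw": [yaw, ...]}. A call has 1 to 20 rows; each row shifts and turns the commanded pose from where the row before left it, along the tool's axes as they then stand; what a row does not reach is not made up. A row lasts 1/12 s, in which the tool goes at most 41.7 mm and 7.16 degrees, less where a joint would pass 70% of its speed; a pose out of reach is approached as far as the arm can. A call is refused whole if a number of a shift passes 41.7 or a number of a turn 7.16, either way. A call with a gripper value outside its range is refused whole. OPENING is the finger opening in mm, from 0 to 87, set as the call begins (- or left out, the last holds). The fingers move at their own pace and stop on an object; the grip force is fixed at half the most. Time passes only in rows, so rows that do not move let the fingers close. It gives the time, the measured TCP pose, the force and the opening at its end, in the units of the state.
- bot.read_state(): the state, without advancing time (a new reading comes with each control period).
- bot.capture(name): name is "scene" or "side" or "wrist"; returns a dict with "color" (420x560x3 uint8, red, green, blue), "intrinsics" (3x3 intrinsics, pixels), "pose" (4x4, takes a point from camera to world coordinates). Camera axes: x right, y down, z forward; pixel columns grow to the right and rows downward; lengths in m; the calibration is good to about 2 mm. A picture is of the moment at which its call begins. There is no depth.
- bot.hand_in(): hands the job in, once; it reports no verdict.
The state is a dict: "time_s": time; "joint_positions": joint angles; "qvel": joint speeds; "tau": joint torques, N m; "position": TCP position; "tcp_rot": TCP orientation; "force": force on the tool from outside, world axes, zero at the start; "moment": the same for the moment, N m; "opening": opening from 0.0 (shut) to 1.0 (fully open).
Only numpy, scipy, OpenCV 4.12 (cv2) and the standard library are available. Lean on these libraries where they do the work, as an engineer would, in place of code of your own. Each camera call takes 0.05 s, during which the arm holds its last target.

## Working session

There is one attempt and no reset: what is moved stays moved. The work goes in short steps, Python scripts to look and compute and a shell command to move; the robot and the scene stay as the last step left them, time stands still between calls to the robot, and variables do not carry over. Pictures are saved under pics/ and viewed, and the job is handed in when it is done.

```bash
ls; mkdir -p pics
python3 - <<'E'
from rig import bot
import cv2
s=bot.read_state();print(s)
for n in ["scene","side","wrist"]:
    c=bot.capture(n);cv2.imwrite(f"pics/{n}0.png",c["color"][:,:,::-1]);print(n,c["intrinsics"].round(1).tolist(),c["pose"].round(3).tolist())
E
```

```text
pics
{'time_s': 0.0, 'joint_positions': array([-7.76659719e+01,  3.02765214e+01,  8.21579209e+01, -6.65725707e-04,
        6.76866773e+01, -1.02269994e+01]), 'qvel': array([ 0.01351439, -0.04119716,  0.03593084, -0.11103923, -0.06988477,
        0.09831474]), 'tau': array([-1.11835134e-04, -4.40037596e+01, -1.76594746e+01,  6.33885898e-02,
        5.82536019e-02, -1.80034876e-04]), 'position': array([ 0.23964995, -0.57638557,  0.19978936]), 'tcp_rot': array([[-4.62059796e-04,  3.83670871e-01, -9.23469788e-01],
       [ 2.06284622e-03, -9.23467556e-01, -3.83670975e-01],
       [-9.99997766e-01, -2.08225510e-03, -3.64756775e-04]]), 'force': array([-0.45558527, -0.87631812, -0.1716849 ]), 'moment': array([ 0.03624947, -0.04426968,  0.00421771]), 'opening': 1.0037145692570206}
scene [[460.9, 0.0, 279.4], [0.0, 460.9, 211.5], [0.0, 0.0, 1.0]] [[-0.391, 0.782, -0.486, 1.196], [0.92, 0.337, -0.197, 0.254], [0.01, -0.524, -0.852, 1.237], [0.0, 0.0, 0.0, 1.0]]
side [[480.4, 0.0, 277.4], [0.0, 480.4, 211.9], [0.0, 0.0, 1.0]] [[-0.937, -0.185, 0.296, 0.219], [-0.349, 0.5, -0.792, 0.915], [-0.002, -0.846, -0.533, 0.757], [0.0, 0.0, 0.0, 1.0]]
wrist [[375.0, 0.0, 276.0], [0.0, 375.0, 213.1], [0.0, 0.0, 1.0]] [[0.383, -0.887, -0.258, 0.31], [-0.924, -0.368, -0.106, -0.547], [-0.001, 0.279, -0.96, 0.384], [0.0, 0.0, 0.0, 1.0]]
```

View pics/scene0.png

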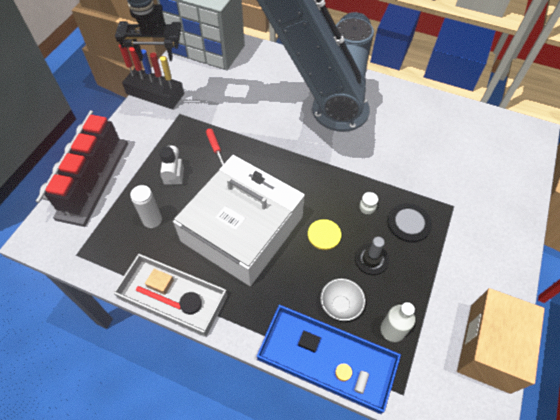

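View pics/side0.png

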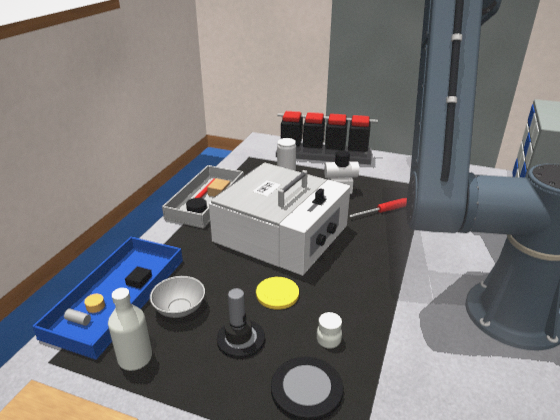

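View pics/wrist0.png

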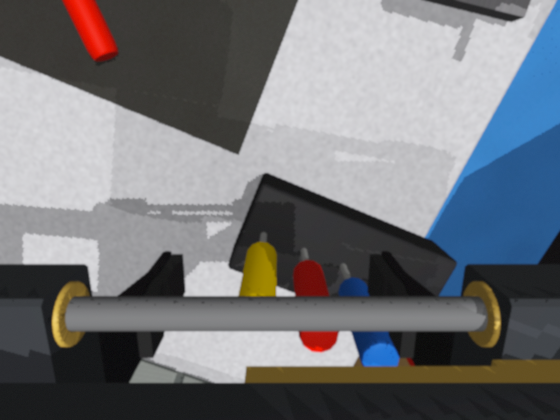

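The scene view shows the tank around (240,215), the reader on its small charger at (372,258), the big decoy disc at (410,222) and the yellow one at (324,234). In the side view the reader is at (237,320) and the bar near (293,187). Next I zoom in.

Run:
```python
import cv2,numpy as np
a=cv2.imread("pics/scene0.png");b=cv2.imread("pics/side0.png")
cv2.imwrite("pics/z1.png",np.hstack([cv2.resize(a[145:285,165:315],None,fx=5,fy=5,interpolation=2)[:600,:],]) [:, :750])
cv2.imwrite("pics/z2.png",cv2.resize(b[160:280,200:360],None,fx=5,fy=5,interpolation=2))
x=cv2.resize(a[215:285,335:415],None,fx=5,fy=5,interpolation=2);y=cv2.resize(b[280:364,200:280],None,fx=5,fy=5,interpolation=2)
h=350;cv2.imwrite("pics/z3.png",np.hstack([cv2.copyMakeBorder(x,0,y.shape[0]-x.shape[0],0,0,0),y]))
```

```text
(no output)
```

View pics/z1.png

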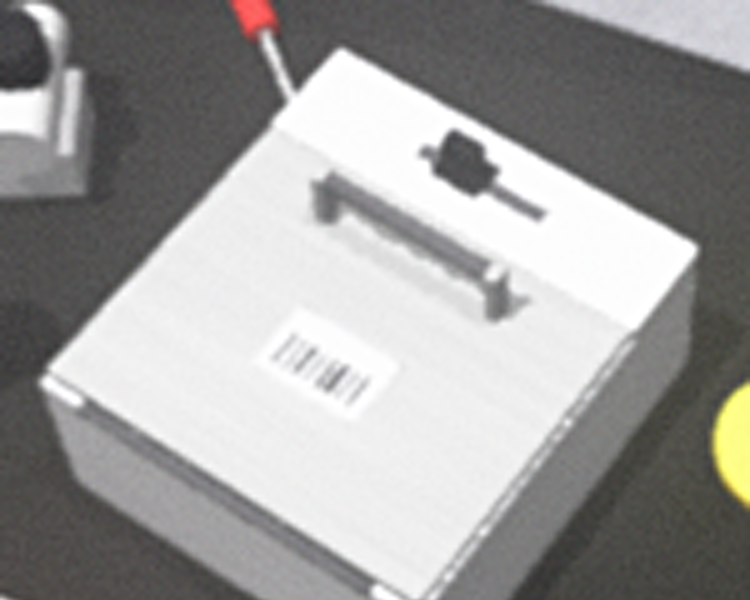

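View pics/z2.png

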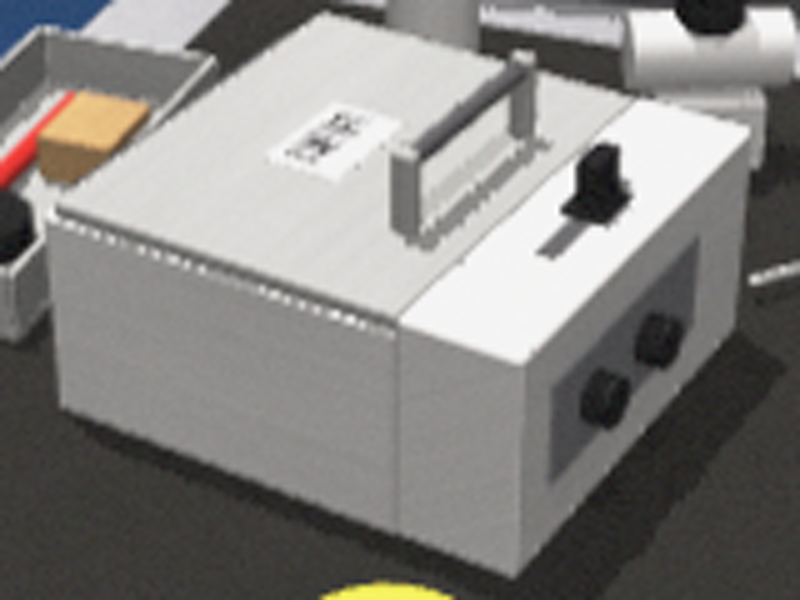

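View pics/z3.png

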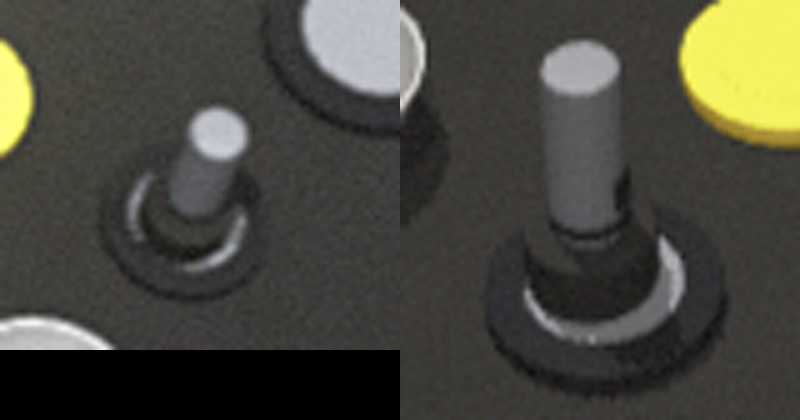

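```bash
cat > h.py <<'E'
import numpy as np
from rig import bot
def cast(c,uv,z):
    K,T=c["intrinsics"],c["pose"]; d=T[:3,:3]@np.linalg.solve(K,[uv[0],uv[1],1.]);o=T[:3,3]
    return o+d*(z-o[2])/d[2]
def tri(c1,a,c2,b):
    A=np.zeros((3,3));v=np.zeros(3);L=[]
    for c,p in((c1,a),(c2,b)):
        d=c["pose"][:3,:3]@np.linalg.solve(c["intrinsics"],[p[0],p[1],1.]);d/=np.linalg.norm(d);M=np.eye(3)-np.outer(d,d);A+=M;v+=M@c["pose"][:3,3]
    return np.linalg.solve(A,v)
E
python3 - <<'E'
from h import *
S=bot.capture("scene");D=bot.capture("side")
zs=lambda x,y:(165+x/5,145+y/5)
zd=lambda x,y:(200+x/5,160+y/5)
P=lambda n,a,b,z:print(n,cast(S,a,z).round(4)[:2] if a else '',cast(D,b,z).round(4)[:2] if b else '',tri(S,a,D,b).round(4) if a and b else '')
P("label",zs(329,366),zd(337,142),.131)
P("fR",zs(342,47),zd(750,128),.13)
P("fL",zs(698,248),zd(522,362),.13)
P("h1",zs(45,378),zd(320,12),.13)
P("h2",zs(400,598),zd(55,208),.13)
P("bar-",zs(325,178),zd(523,65),.176)
P("bar+",zs(497,268),zd(405,148),.176)
P("slide",zs(462,145),zd(603,150),.162)
P("readertop",(379,241.8),(236,293.6),.127)
P("charger",(335+183/5,215+222/5),(200+205/5,280+287/5),.012)
E
```

```text
label [ 0.639  -0.1176] [ 0.6331 -0.1154] [ 0.636  -0.1198  0.1272]
fR [ 0.4319 -0.2106] [ 0.4317 -0.2079] [ 0.4318 -0.2106  0.129 ]
fL [0.4829 0.0426] [0.4792 0.0445] [0.4806 0.0416 0.1273]
h1 [ 0.708  -0.2593] [ 0.6997 -0.2577] [ 0.7039 -0.2633  0.1252]
h2 [ 0.7515 -0.0209] [ 0.7431 -0.0042] [ 0.75   -0.0211  0.1208]
bar- [ 0.5518 -0.1589] [ 0.5424 -0.1507] [ 0.5466 -0.1624  0.1689]
bar+ [ 0.5688 -0.0454] [ 0.5699 -0.0473] [ 0.5693 -0.0451  0.1772]
slide [ 0.4911 -0.1023] [ 0.4847 -0.1029] [ 0.4869 -0.1048  0.159 ]
readertop [0.5445 0.2846] [0.5412 0.2849] [0.5426 0.284  0.1251]
charger [0.542  0.2844] [0.5347 0.2876] [0.5379 0.2837 0.006 ]
```

```bash
python3 -m inch '{"dp": [[-12.5,0,0],[-12.5,0,0],[-12.5,0,0],[-12.5,0,0],[-12.5,0,0],[-12.5,0,0],[-12.5,0,0],[-12.5,0,0],[0,0,0]], "yaw": [-7.05,-7.05,-7.05,-7.05,-7.05,-7.05,-7.05,-7.05,0]}' 70
python3 -m inch '{"dp": [[0,4,-17],[0,7.7,-33.9],[0,7.7,-33.9],[0,7.7,-33.9],[0,7.7,-33.9],[0,7.7,-33.9],[0,7.7,-33.9],[0,7.7,-33.9],[0,7.7,-33.9],[0,7.7,-33.9],[0,7.7,-33.9],[0,7.7,-33.9],[0,7.7,-33.9],[0,7.7,-33.9],[0,7.7,-33.9],[0,4,-17],[0,0,0]], "yaw": [0,0,0,0,0,0,0,0,0,0,0,0,0,0,0,0,0]}'
python3 -m inch '{"dp": [[0,0.7,-16],[0,1.5,-33],[0,1.5,-33],[0,1.5,-33],[0,1.5,-33],[0,1.5,-33],[0,1.5,-33],[0,1.5,-33],[0,1.5,-33],[0,1.5,-33],[0,1.5,-33],[0,1.5,-33],[0,0.8,-17],[0,0,0],[0,0,0]], "yaw": [0,0,0,0,0,0,0,0,0,0,0,0,0,0,0]}'
python3 - <<'E'
from h import *
import cv2
s=bot.read_state();print(s['time_s'],s['position'],s['tcp_rot'].round(3).tolist(),s['joint_positions'].round(1))
for n in ["scene","side","wrist"]:
    c=bot.capture(n);cv2.imwrite(f"pics/{n}1.png",c["color"][:,:,::-1])
    if n=="scene": print("bottle",cast(c,(394,332),0), cast(c,(406,308),.17))
E
```

```text
time_s: 1.0
position: [0.2402, -0.5786, 0.3035]
tcp_rot: [[0.001, 0.982, -0.189], [-0.005, -0.189, -0.982], [-1.0, 0.002, 0.005]]
force: [-0.4, 0.5, 0.4]
opening: 0.807
time_s: 2.42
position: [0.4512, -0.0967, 0.3001]
tcp_rot: [[-0.0, 0.982, -0.19], [0.002, -0.19, -0.982], [-1.0, -0.001, -0.002]]
force: [-0.6, -0.4, 0.7]
opening: 0.806
time_s: 3.67
position: [0.5443, 0.2846, 0.2996]
tcp_rot: [[-0.001, 0.981, -0.192], [-0.002, -0.192, -0.981], [-1.0, -0.001, 0.002]]
force: [-0.1, 0.3, 0.5]
opening: 0.805
3.6667 [0.54430813 0.28459498 0.29960152] [[-0.001, 0.981, -0.192], [-0.002, -0.192, -0.981], [-1.0, -0.001, 0.002]] [17.2 24.2 76.4 -0.1 79.6 28.3]
bottle [0.7213468  0.40501756 0.        ] [0.7181487  0.39517821 0.17      ]
```

View pics/wrist1.png

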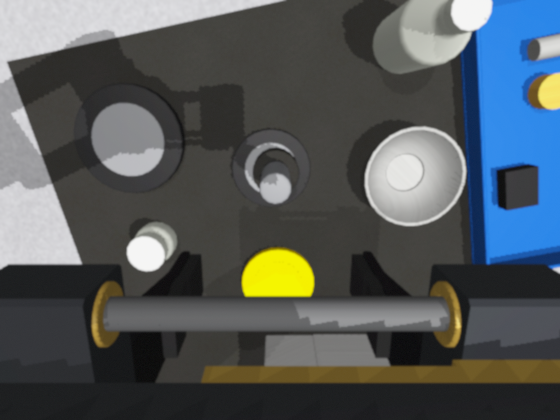

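View pics/side1.png

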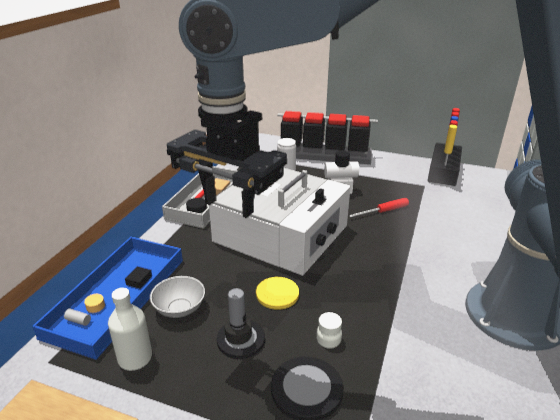

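The wrist view shows the reader top at about (275,188) and the charger ring centred at about (271,167). In the side view the fingers hang above the reader. I'll refine with the wrist rays.

Run:
```python
from h import *
import cv2
W=bot.capture("wrist");S=bot.capture("scene")
im=W["color"]; cv2.imwrite("pics/z4.png",cv2.resize(im[120:220,220:330,::-1],None,fx=6,fy=6,interpolation=2))
hsv=cv2.cvtColor(im,cv2.COLOR_RGB2HSV)
print(cast(W,(275.5,188),.127),cast(W,(271,168),.012))
```

```text
[0.54224793 0.28128918 0.127     ] [0.53645229 0.28296605 0.012     ]
```

View pics/z4.png

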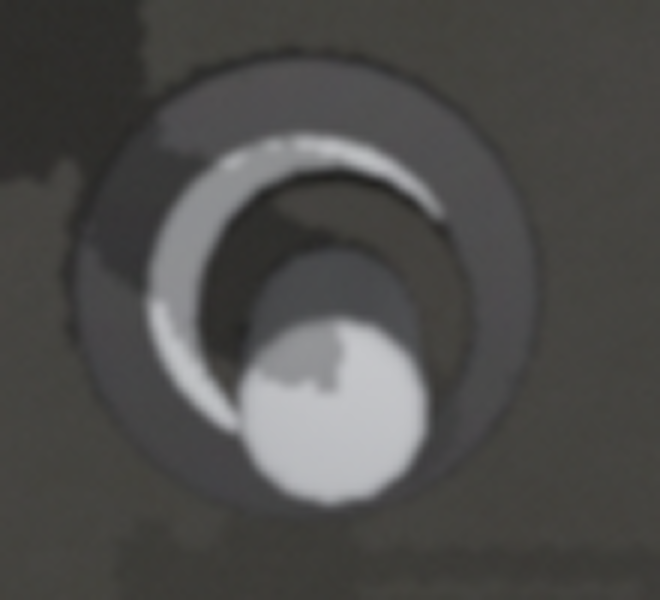

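```bash
python3 -m inch '{"dp": [[10,-1,1],[25,-1,1],[30,0,0],[30,0,0],[30,0,0],[30,0,0],[25,0,0],[20,0,0],[12,0,0],[6,0,0],[0,0,0],[0,0,0]], "yaw": [0,0,0,0,0,0,0,0,0,0,0,0]}' 70
python3 - <<'E'
from h import *
import cv2
for n in ["scene","side"]:
    c=bot.capture(n);cv2.imwrite(f"pics/{n}2.png",c["color"][:,:,::-1])
import numpy as np
a=cv2.imread("pics/scene2.png");b=cv2.imread("pics/side2.png")
cv2.imwrite("pics/z5.png",np.hstack([cv2.resize(a[160:300,300:440],(400,400)),cv2.resize(b[220:360,170:310],(400,400))]))
E
```

```text
time_s: 4.92
position: [0.5426, 0.2836, 0.0834]
tcp_rot: [[0.001, 0.981, -0.192], [0.0, -0.192, -0.981], [-1.0, 0.001, -0.001]]
force: [0.2, 0.4, 1.2]
opening: 0.803
```

View pics/z5.png

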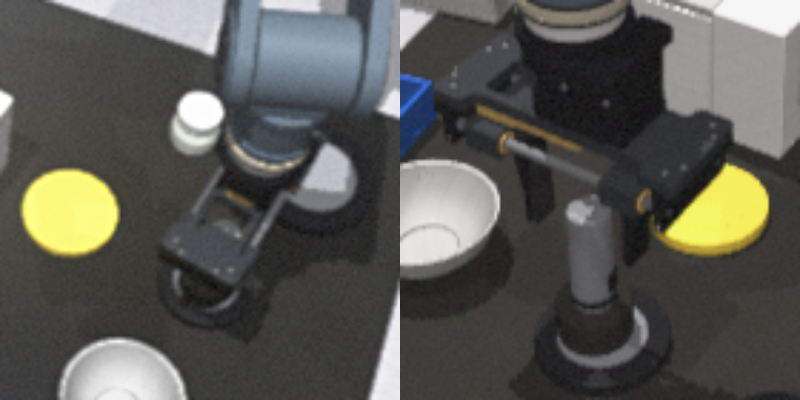

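Run:
```python
from h import *
import cv2
D=bot.capture("side");S=bot.capture("scene");s=bot.read_state()
p=s['position'];R=s['tcp_rot']
def pr(c,P):
    q=c["pose"][:3,:3].T@(P-c["pose"][:3,3]);return (c["intrinsics"]@(q/q[2]))[:2]
for c,o,f,n in((D,(170,220),400/140,"side"),(S,(300,160),400/140,"scene")):
    im=cv2.resize(c["color"][o[1]:o[1]+140,o[0]:o[0]+140,::-1].copy(),(560,560))
    for y in(-.035,0,.035):
        for x in (.011,-.008):
            u=(pr(c,p+R@[x,y,0])-o)*4; cv2.circle(im,tuple(int(v) for v in u),4,(0,0,255) if x>0 else (0,255,0),-1)
    for z in (.127,.072,.042): 
        u=(pr(c,np.array([.5425,.283,z]))-o)*4; cv2.circle(im,tuple(int(v) for v in u),4,(255,0,255),-1)
    cv2.imwrite(f"pics/p_{n}.png",im)
```

```text
(no output)
```

View pics/p_side.png

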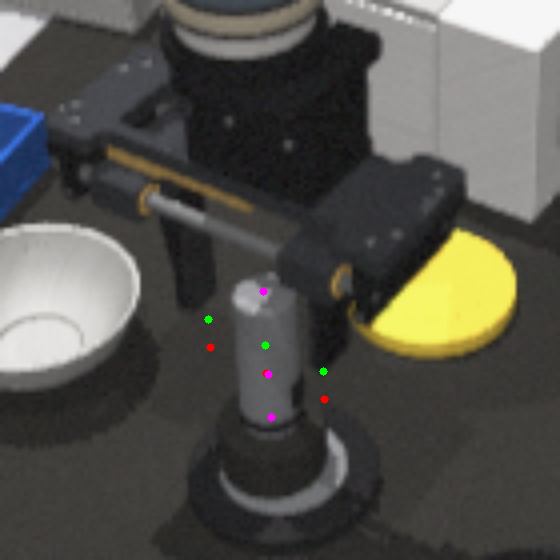

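View pics/p_scene.png

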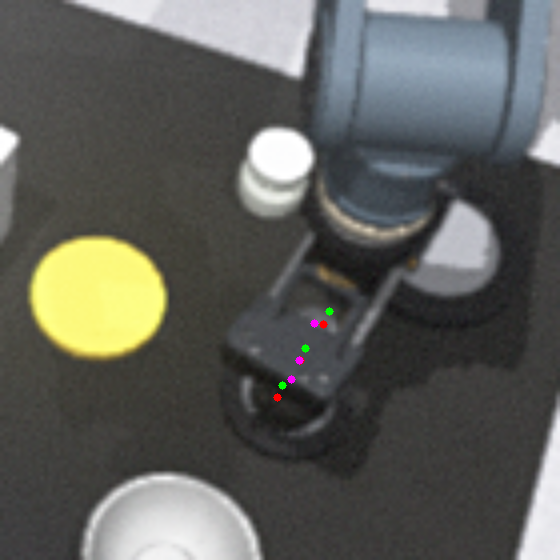

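Run:
```python
import cv2,numpy as np
b=cv2.imread("pics/side2.png")[220:340,170:290].astype(float)
cv2.imwrite("pics/z6.png",cv2.resize(np.clip((b-20)*4,0,255).astype(np.uint8),(600,600),interpolation=cv2.INTER_NEAREST))
```

```text
(no output)
```

View pics/z6.png

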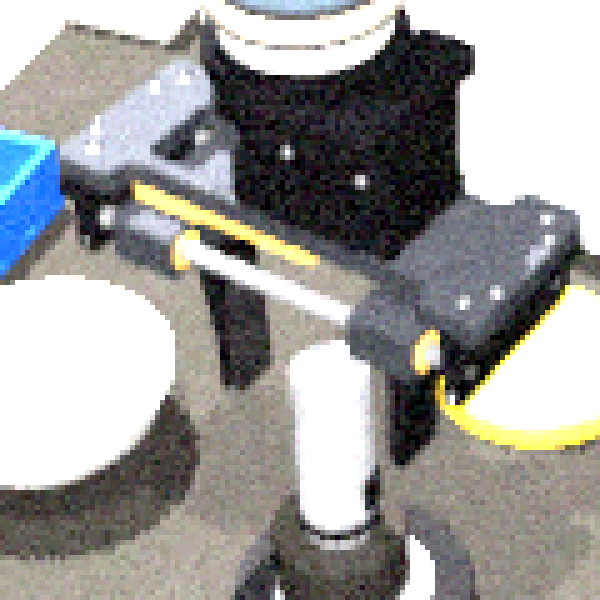

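Run:
```python
from h import *
import cv2
W=bot.capture("wrist");s=bot.read_state()
p=s['position'];R=s['tcp_rot']
def pr(c,P):
    q=c["pose"][:3,:3].T@(P-c["pose"][:3,3]);return (c["intrinsics"]@(q/q[2]))[:2]
im=np.clip(W["color"][:,:,::-1].astype(float)*2,0,255).astype(np.uint8)
for y in(-.035,0,.035):
  for x in (.011,-.008):
    u=pr(W,p+R@[x,y,0]);cv2.circle(im,tuple(int(v) for v in u),3,(0,0,255) if x>0 else (0,255,0),-1)
for z in (.127,.072,.042): 
    u=pr(W,np.array([.5425,.283,z])); cv2.circle(im,tuple(int(v) for v in u),3,(255,0,255),-1)
print(R.T@(W["pose"][:3,3]-p))
cv2.imwrite("pics/p_w.png",im)
```

```text
[-0.18418038 -0.00052555 -0.07626818]
```

View pics/p_w.png

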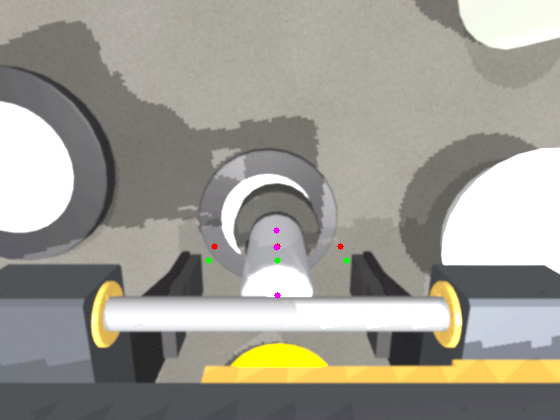

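```bash
python3 -m inch '{"dp": [[0,0,0],[0,0,0],[0,0,0],[0,0,0],[0,0,0],[0,0,0],[0,0,0],[0,0,0]], "yaw": [0,0,0,0,0,0,0,0]}' 0
python3 - <<'E'
from h import *
import cv2
s=bot.read_state();p=s['position'];R=s['tcp_rot'];print(s['opening'],s['force'])
def pr(c,P):
    q=c["pose"][:3,:3].T@(P-c["pose"][:3,3]);return (c["intrinsics"]@(q/q[2]))[:2]
o=[]
for n,b in(("side",(170,220)),("wrist",(200,190))):
    c=bot.capture(n)
    im=np.clip(c["color"][b[1]:b[1]+120,b[0]:b[0]+150,::-1].astype(float)*2,0,255).astype(np.uint8)
    im=cv2.resize(im,None,fx=2.6,fy=2.6,interpolation=2)
    for y in(-.016,.016):
      for x in (.011,-.008):
        u=(pr(c,p+R@[x,y,0])-b)*2.6;cv2.circle(im,tuple(int(v) for v in u),2,(0,0,255) if x>0 else (0,255,0),-1)
    o.append(im)
cv2.imwrite("pics/g.png",np.hstack(o))
E
```

```text
time_s: 5.83
position: [0.5421, 0.2835, 0.0827]
tcp_rot: [[0.0, 0.982, -0.191], [-0.0, -0.191, -0.982], [-1.0, 0.0, -0.0]]
force: [0.1, -0.4, -0.3]
opening: 0.363
0.3630331411618087 [ 0.11640159 -0.35076786 -0.30642293]
```

View pics/g.png

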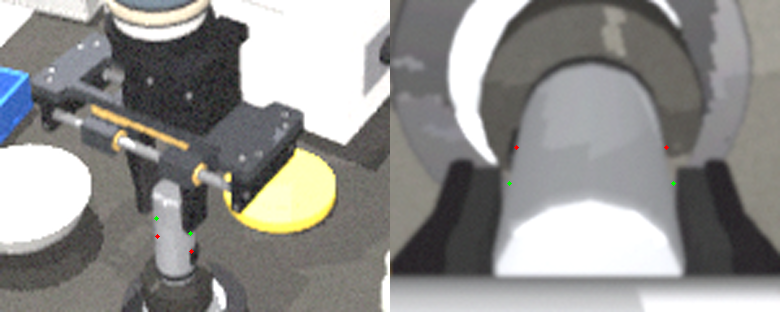

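```bash
python3 -m inch '{"dp": [[-5,0,0],[-15,0,0],[-20,0,0],[-20,0,0],[-20,0,0],[-20,0,0],[-20,0,0],[-20,0,0],[-20,0,0],[-15,0,0],[-10,0,0],[0,0,0]], "yaw": [0,0,0,0,0,0,0,0,0,0,0,0]}'
python3 -m inch '{"dp": [[0,2.5,6],[0,6,13],[0,9.5,21],[0,10.6,23.5],[0,10.6,23.5],[0,10.6,23.5],[0,10.6,23.5],[0,10.6,23.5],[0,10.6,23.5],[0,10.6,23.5],[0,10.6,23.5],[0,10.6,23.5],[0,10.6,23.5],[0,10.6,23.5],[0,10.6,23.5],[0,10.6,23.5],[0,9.5,21],[0,6,13],[0,4,10],[0,0,0]], "yaw": [0,0,0,0,0,0,0,0,0,0,0,0,0,0,0,0,0,0,0,0]}'
python3 - <<'E'
from h import *
import cv2
s=bot.read_state();print(s['opening'],s['force'],s['position'])
o=[]
for n,b in(("scene",(140,120)),("side",(190,50))):
    c=bot.capture(n);cv2.imwrite(f"pics/{n}3.png",c["color"][:,:,::-1])
    o.append(cv2.resize(c["color"][b[1]:b[1]+190,b[0]:b[0]+190,::-1],(400,400)))
cv2.imwrite("pics/g2.png",np.hstack(o))
E
```

```text
time_s: 6.93
position: [0.543, 0.284, 0.2703]
tcp_rot: [[0.004, 0.982, -0.191], [0.001, -0.191, -0.982], [-1.0, 0.004, -0.002]]
force: [0.6, -0.8, -1.5]
opening: 0.363
time_s: 8.6
position: [0.6391, -0.135, 0.2665]
tcp_rot: [[-0.002, 0.981, -0.194], [-0.0, -0.194, -0.981], [-1.0, -0.002, 0.001]]
force: [0.7, 0.1, -1.7]
opening: 0.361
0.36088874416721184 [ 0.68308536  0.09780496 -1.74520617] [ 0.63911476 -0.13499424  0.2665129 ]
```

View pics/g2.png

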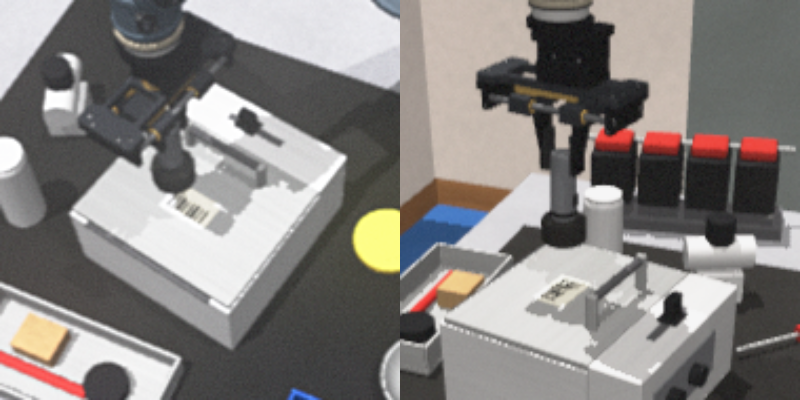

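The reader overshot the label by 16 mm, so I correct that, hold and check.

```bash
python3 -m inch '{"dp": [[0,-1.5,-4],[0,-2.5,-7],[0,-1.5,-4.7],[0,0,0],[0,0,0],[0,0,0],[0,0,0],[0,0,0],[0,0,0],[0,0,0],[0,0,0],[0,0,0],[0,0,0],[0,0,0],[0,0,0],[0,0,0],[0,0,0],[0,0,0],[0,0,0],[0,0,0]], "yaw": [0,0,0,0,0,0,0,0,0,0,0,0,0,0,0,0,0,0,0,0]}'
python3 - <<'E'
from h import *
import cv2
s=bot.read_state();print(s['opening'],s['force'],s['position'])
def pr(c,P):
    q=c["pose"][:3,:3].T@(P-c["pose"][:3,3]);return (c["intrinsics"]@(q/q[2]))[:2]
o=[];p=s['position']
for n,b in(("scene",(140,120)),("side",(190,50))):
    c=bot.capture(n)
    im=cv2.resize(c["color"][b[1]:b[1]+190,b[0]:b[0]+190,::-1],(400,400))
    for P in ([p[0],p[1],p[2]-.071],[p[0],p[1],.131],[p[0],p[1],p[2]+.044]):
        u=(pr(c,np.array(P))-b)*400/190;cv2.circle(im,tuple(int(v) for v in u),3,(0,0,255),-1)
    o.append(im)
cv2.imwrite("pics/g3.png",np.hstack(o))
E
```

```text
time_s: 10.37
position: [0.6371, -0.1158, 0.2677]
tcp_rot: [[-0.0, 0.982, -0.191], [0.0, -0.191, -0.982], [-1.0, -0.0, -0.0]]
force: [0.5, 0.1, -1.6]
opening: 0.358
0.35763549368632574 [ 0.49867715  0.14520494 -1.62240118] [ 0.63708336 -0.11579948  0.26773297]
```

View pics/g3.png

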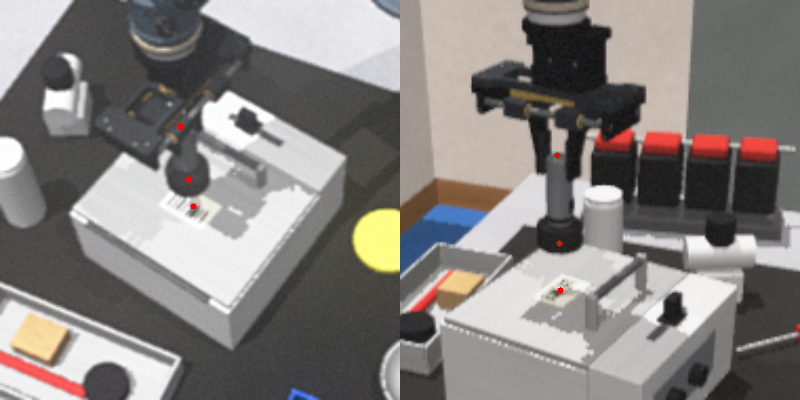

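The red marks show the held reader upright, about 66 mm over the label centre, and it has been still for over 1.3 s. Next it goes back to the charger.

```bash
python3 -m inch '{"dp": [[0,-2.7,-5.8],[0,-5.4,-11.7],[0,-8.1,-17.5],[0,-10.85,-23.35],[0,-10.85,-23.35],[0,-10.85,-23.35],[0,-10.85,-23.35],[0,-10.85,-23.35],[0,-10.85,-23.35],[0,-10.85,-23.35],[0,-10.85,-23.35],[0,-10.85,-23.35],[0,-10.85,-23.35],[0,-10.85,-23.35],[0,-10.85,-23.35],[0,-10.85,-23.35],[0,-8.1,-17.5],[0,-5.4,-11.7],[0,-2.7,-5.8],[0,0,0]], "yaw": [0,0,0,0,0,0,0,0,0,0,0,0,0,0,0,0,0,0,0,0]}'
python3 -m inch '{"dp": [[0,0,0],[0,0,0],[5,0,0],[15,0,0],[20,0,0],[20,0,0],[20,0,0],[20,0,0],[20,0,0],[20,0,0],[15,0,0],[10,0,0],[5,0,0],[0,0,0],[0,0,0],[0,0,0]], "yaw": [0,0,0,0,0,0,0,0,0,0,0,0,0,0,0,0]}'
python3 -c "
from h import *
s=bot.read_state();print(s['position'],s['force'])"
```

```text
time_s: 12.13
position: [0.5375, 0.2854, 0.2678]
tcp_rot: [[-0.0, 0.982, -0.189], [0.0, -0.189, -0.982], [-1.0, -0.0, -0.0]]
force: [-0.8, 0.8, -0.8]
opening: 0.355
time_s: 13.47
position: [0.5394, 0.2842, 0.0988]
tcp_rot: [[0.002, 0.981, -0.192], [0.001, -0.192, -0.981], [-1.0, 0.002, -0.001]]
force: [0.2, 0.4, -1.6]
opening: 0.36
[0.53939224 0.28415537 0.09882399] [ 0.20065677  0.39670812 -1.64597329]
```

```bash
python3 -m inch '{"dp": [[6,-1,0],[5,0,0],[2,0,0],[0,0,0],[0,0,0]], "yaw": [0,0,0,0,0]}'
python3 -m inch '{"dp": [[1,0,0],[1,0,0],[0,0,0],[0,0,0]], "yaw": [0,0,0,0]}'
```

```text
time_s: 13.88
position: [0.5372, 0.2842, 0.0845]
tcp_rot: [[-0.0, 0.982, -0.191], [-0.0, -0.191, -0.982], [-1.0, -0.0, 0.0]]
force: [-0.2, 0.3, -2.1]
opening: 0.359
time_s: 14.22
position: [0.5374, 0.2842, 0.0828]
tcp_rot: [[0.0, 0.982, -0.191], [0.0, -0.191, -0.982], [-1.0, 0.0, -0.0]]
force: [-0.0, -0.3, -1.8]
opening: 0.365
```

```bash
python3 -m inch '{"dp": [[1,0,0],[0,0,0],[0,0,0]], "yaw": [0,0,0]}'
python3 -m inch '{"dp": [[1,0,0],[0,0,0],[0,0,0]], "yaw": [0,0,0]}'
python3 - <<'E'
from h import *
import cv2
s=bot.read_state();print(s['position'],s['force'])
c=bot.capture("side");cv2.imwrite("pics/r1.png",cv2.resize(c["color"][240:370,180:310,::-1],None,fx=4,fy=4,interpolation=2))
E
```

```text
time_s: 14.47
position: [0.5378, 0.2843, 0.0826]
tcp_rot: [[0.001, 0.981, -0.191], [0.0, -0.191, -0.981], [-1.0, 0.001, -0.001]]
force: [-0.7, -0.0, 5.0]
opening: 0.361
time_s: 14.72
position: [0.538, 0.2843, 0.0825]
tcp_rot: [[0.002, 0.982, -0.191], [0.0, -0.191, -0.982], [-1.0, 0.001, -0.001]]
force: [-0.7, -1.1, 9.3]
opening: 0.362
[0.53795834 0.2842754  0.08249501] [-0.73581648 -1.05398235  9.31697822]
```

View pics/r1.png

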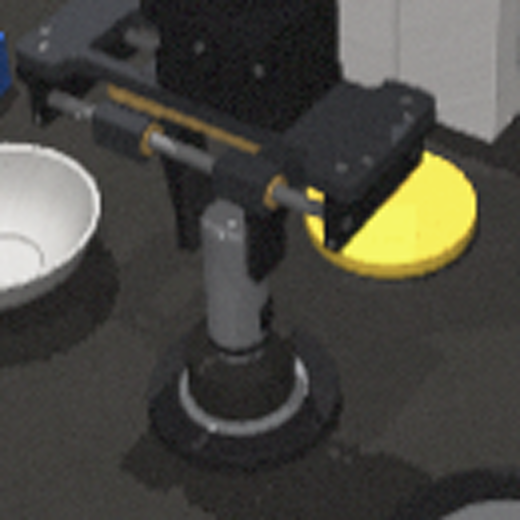

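The reader is seated and centred on its charger's light ring, with a 9 N push. I relax that, release and rise.

```bash
python3 -m inch '{"dp": [[-1.5,0,0],[0,0,0]], "yaw": [0,0]}'
python3 -m inch '{"dp": [[0,0,0],[0,0,0],[0,0,0],[0,0,0],[0,0,0],[0,0,0],[0,0,0],[0,0,0]], "yaw": [0,0,0,0,0,0,0,0]}' 70
python3 -m inch '{"dp": [[-5,0,0],[-10,0,0],[-20,0,0],[-25,0,0],[-30,0,0],[-30,0,0],[-30,0,0],[-30,0,0],[-20,0,0],[-10,0,0],[0,0,0]], "yaw": [0,0,0,0,0,0,0,0,0,0,0]}'
python3 - <<'E'
from h import *
import cv2
s=bot.read_state();print(s['position'],s['force'])
c=bot.capture("side");d=bot.capture("wrist");cv2.imwrite("pics/r2.png",np.hstack([cv2.resize(c["color"][240:370,180:310,::-1],None,fx=3,fy=3),cv2.resize(d["color"][90:220,210:340,::-1],None,fx=3,fy=3)]))
print(cast(d,(276,188),.127))
E
```

```text
time_s: 14.93
position: [0.5378, 0.2843, 0.0826]
tcp_rot: [[0.001, 0.982, -0.191], [0.0, -0.191, -0.982], [-1.0, 0.001, -0.001]]
force: [-0.7, -0.7, 4.5]
opening: 0.358
time_s: 15.6
position: [0.5373, 0.2842, 0.0822]
tcp_rot: [[-0.0, 0.982, -0.191], [0.0, -0.191, -0.982], [-1.0, -0.0, 0.0]]
force: [-0.2, 0.2, 0.6]
opening: 0.787
time_s: 16.52
position: [0.5389, 0.2847, 0.296]
tcp_rot: [[0.007, 0.981, -0.191], [0.002, -0.191, -0.982], [-1.0, 0.006, -0.003]]
force: [0.3, -0.7, -0.2]
opening: 0.802
[0.53885139 0.2847253  0.29599635] [ 0.29399107 -0.69678806 -0.20181994]
[0.53706198 0.28387794 0.127     ]
```

View pics/r2.png

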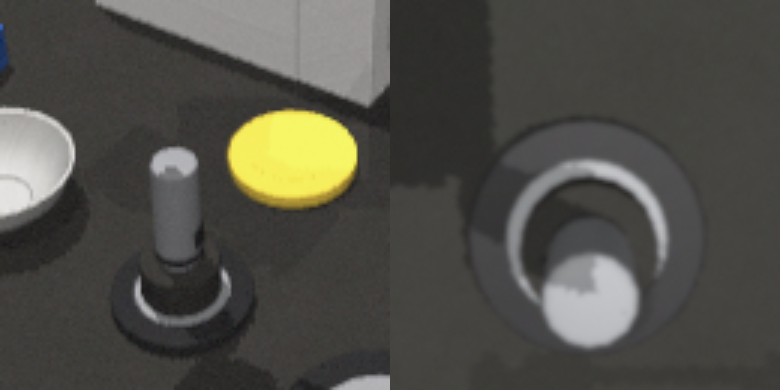

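The reader stands centred on the charger and is released. Now over to the bar.

```bash
python3 -m inch '{"dp": [[0,1.5,5.9],[0,3,11.7],[0,4.4,17.6],[0,5.93,23.45],[0,5.93,23.45],[0,5.93,23.45],[0,5.93,23.45],[0,5.93,23.45],[0,5.93,23.45],[0,5.93,23.45],[0,5.93,23.45],[0,5.93,23.45],[0,5.93,23.45],[0,5.93,23.45],[0,5.93,23.45],[0,5.93,23.45],[0,4.4,17.6],[0,3,11.7],[0,1.5,5.8],[0,0,0]], "yaw": [0,0,0,0,0,0,0,0,0,0,0,0,0,0,0,0,0,0,0,0]}' 40
python3 -m inch '{"dp": [[0,0,0],[0,0,0],[0,0,0]], "yaw": [0,0,0]}'
python3 - <<'E'
from h import *
import cv2
s=bot.read_state();print(s['position'],s['force'])
d=bot.capture("wrist");cv2.imwrite("pics/w4.png",d["color"][:,:,::-1])
c=bot.capture("scene");cv2.imwrite("pics/s4.png",c["color"][:,:,::-1])
E
```

```text
time_s: 18.28
position: [0.5582, -0.1035, 0.2914]
tcp_rot: [[-0.002, 0.981, -0.194], [0.0, -0.194, -0.981], [-1.0, -0.002, -0.0]]
force: [1.2, -0.7, -1.3]
opening: 0.458
time_s: 18.53
position: [0.5585, -0.101, 0.2922]
tcp_rot: [[-0.0, 0.982, -0.19], [0.0, -0.19, -0.982], [-1.0, -0.0, -0.0]]
force: [0.8, -0.1, 0.1]
opening: 0.459
[ 0.55852993 -0.10104583  0.29223839] [ 0.78773209 -0.1020112   0.11472734]
```

View pics/w4.png

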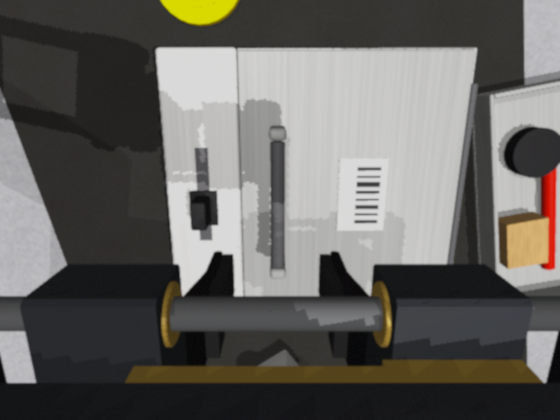

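View pics/s4.png

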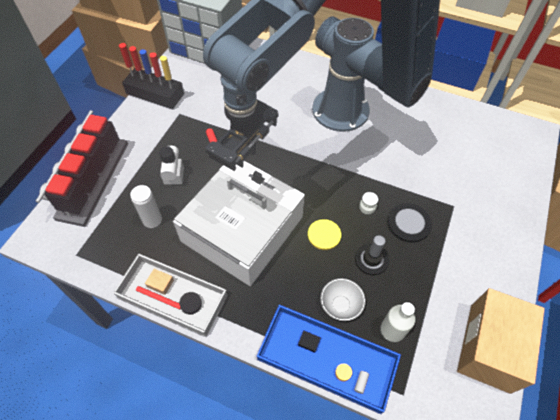

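The wrist view shows the bar vertical at u≈278 (v 133–273), the label centre at (363,194) and the slide lug at (201,212). It is aligned with the tool.

Run:
```python
from h import *
d=bot.capture("wrist");s=bot.read_state();p=s['position'];R=s['tcp_rot']
for n,uv,z in(("b1",(278,140),.176),("b2",(278,268),.176),("label",(363,194),.131),("lugtop",(200,214),.162)):
    P=cast(d,uv,z);print(n,P.round(4),"tool mm",(R.T@(P-p)*1000).round(1))
```

```text
b1 [ 0.5687 -0.0532  0.176 ] tool mm [116.4   0.7 -49.1]
b2 [ 0.5479 -0.1612  0.176 ] tool mm [116.4   0.8  60.8]
label [ 0.6375 -0.122   0.131 ] tool mm [161.4  81.2   5.3]
lugtop [ 0.4896 -0.1041  0.162 ] tool mm [130.4 -67.4  15.8]
```

```bash
python3 -m inch '{"dp": [[5,0.7,2],[15,0,3],[20,0,0],[25,0,0],[25,0,0],[20,0,0],[10,0,0],[6,0,0],[3,0,0],[0,0,0],[0,0,0]], "yaw": [0,0,0,0,0,0,0,0,0,0,0]}' 40
python3 -m inch '{"dp": [[0,0,0],[0,0,0],[0,0,0],[0,0,0],[0,0,0],[0,0,0]], "yaw": [0,0,0,0,0,0]}' 0
python3 - <<'E'
from h import *
import cv2
s=bot.read_state();print(s['position'],s['force'],s['opening']*87)
o=[]
for n,b in(("side",(230,110)),("wrist",(210,180))):
    c=bot.capture(n);o.append(cv2.resize(c["color"][b[1]:b[1]+130,b[0]:b[0]+130,::-1],None,fx=3,fy=3))
cv2.imwrite("pics/b1.png",np.hstack(o))
E
```

```text
time_s: 19.6
position: [0.5593, -0.1075, 0.1642]
tcp_rot: [[0.002, 0.982, -0.191], [-0.001, -0.191, -0.982], [-1.0, 0.002, 0.0]]
force: [-0.2, 0.1, -0.6]
opening: 0.456
time_s: 20.1
position: [0.5585, -0.1073, 0.1634]
tcp_rot: [[0.0, 0.981, -0.191], [-0.0, -0.191, -0.981], [-1.0, 0.0, 0.0]]
force: [-0.3, 0.1, 0.8]
opening: 0.09
[ 0.5584704  -0.1072749   0.16342047] [-0.25614408  0.13906944  0.80311317] 7.79723887614991
```

View pics/b1.png

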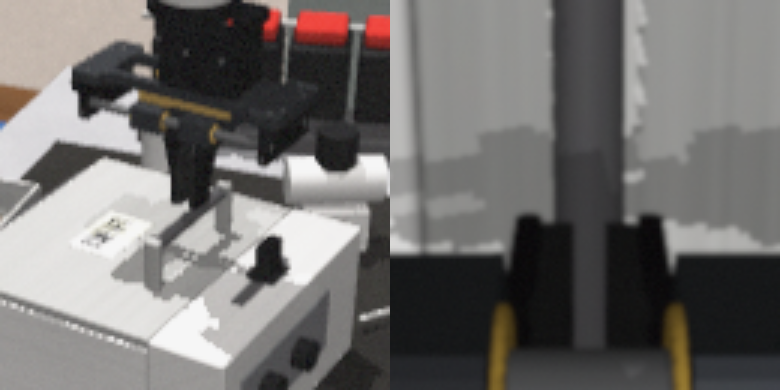

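The wrist view shows the finger ends pinching only the top of the bar: the gap is 8 mm, under its 12 mm. The visible tips sit about 18–20 mm higher than the stated tool geometry, which fits what I saw at the reader. I'll open, go 17 mm lower and regrip.

```bash
python3 -m inch '{"dp": [[0,0,0],[0,0,0],[0,0,0],[0,0,0],[0,0,0]], "yaw": [0,0,0,0,0]}' 40
python3 -m inch '{"dp": [[5,0,0],[5,0,0],[4,0,0],[3,0,0],[0,0,0],[0,0,0]], "yaw": [0,0,0,0,0,0]}' 40
python3 -m inch '{"dp": [[0,0,0],[0,0,0],[0,0,0],[0,0,0],[0,0,0],[0,0,0],[0,0,0]], "yaw": [0,0,0,0,0,0,0]}' 0
python3 - <<'E'
from h import *
import cv2
s=bot.read_state();print(s['position'],s['force'],s['opening']*87)
o=[]
for n,b in(("side",(230,110)),("wrist",(210,180))):
    c=bot.capture(n);o.append(cv2.resize(c["color"][b[1]:b[1]+130,b[0]:b[0]+130,::-1],None,fx=3,fy=3))
cv2.imwrite("pics/b2.png",np.hstack(o))
E
```

```text
time_s: 20.62
position: [0.5584, -0.1072, 0.1632]
tcp_rot: [[-0.0, 0.981, -0.191], [0.0, -0.191, -0.981], [-1.0, -0.0, -0.0]]
force: [-0.0, 0.9, 0.3]
opening: 0.326
time_s: 21.12
position: [0.5582, -0.1071, 0.1458]
tcp_rot: [[-0.001, 0.981, -0.191], [0.0, -0.191, -0.981], [-1.0, -0.001, -0.0]]
force: [-0.9, 0.1, 0.4]
opening: 0.457
time_s: 21.7
position: [0.5584, -0.1072, 0.1464]
tcp_rot: [[0.0, 0.982, -0.191], [-0.0, -0.191, -0.982], [-1.0, 0.0, 0.0]]
force: [0.1, 0.3, 1.2]
opening: 0.126
[ 0.55844238 -0.10723286  0.14638312] [0.08981385 0.33855347 1.2119898 ] 10.95952117057423
```

View pics/b2.png

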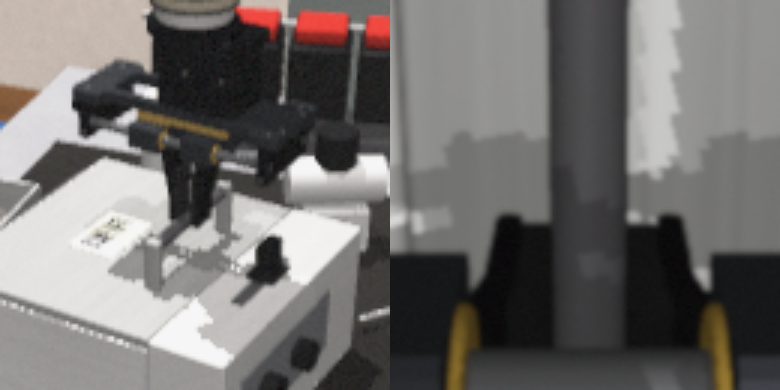

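The bar is now firmly between the fingers. I tug gently.

```bash
python3 -m inch '{"dp": [[-1.5,0.3,0],[-1.5,0.3,0],[0,0,0],[0,0,0]], "yaw": [0,0,0,0]}'
python3 -m inch '{"dp": [[-1.5,0.3,0],[-1.5,0.3,0],[0,0,0],[0,0,0],[0,0,0]], "yaw": [0,0,0,0,0]}'
```

```text
time_s: 22.13
position: [0.559, -0.1073, 0.1489]
tcp_rot: [[-0.0, 0.982, -0.191], [0.0, -0.191, -0.982], [-1.0, -0.0, -0.0]]
force: [1.4, -0.8, -4.4]
opening: 0.127
time_s: 22.55
position: [0.5594, -0.1074, 0.151]
tcp_rot: [[-0.001, 0.981, -0.192], [0.0, -0.192, -0.981], [-1.0, -0.001, -0.0]]
force: [4.2, -2.0, -18.6]
opening: 0.125
```

At about 4 mm the force rose to 18.6 N, so the cover is caught. I let it down, release and move to the slide.

```bash
python3 -m inch '{"dp": [[2,-0.4,0],[2,-0.4,0],[2,-0.4,0],[0,0,0],[0,0,0]], "yaw": [0,0,0,0,0]}'
python3 -m inch '{"dp": [[0,0,0],[0,0,0],[0,0,0],[0,0,0],[0,0,0],[0,0,0]], "yaw": [0,0,0,0,0,0]}' 40
python3 -m inch '{"dp": [[-5,0,0],[-15,0,0],[-20,0,0],[-10,0,0],[0,0,0],[0,-5,0.5],[0,-15,2],[0,-20,4],[0,-20,3],[0,-9.5,2],[0,0,0],[0,0,0],[0,0,0]], "yaw": [0,0,0,0,0,0,0,0,0,0,0,0,0]}'
python3 - <<'E'
from h import *
import cv2
s=bot.read_state();print(s['position'],s['force'],s['opening']*87)
c=bot.capture("side");b=(230,110);cv2.imwrite("pics/l1.png",cv2.resize(c["color"][b[1]:b[1]+130,b[0]:b[0]+130,::-1],None,fx=4,fy=4))
c=bot.capture("wrist");cv2.imwrite("pics/l2.png",c["color"][:,:,::-1])
E
```

```text
time_s: 22.97
position: [0.5585, -0.1072, 0.147]
tcp_rot: [[0.001, 0.982, -0.191], [-0.0, -0.191, -0.982], [-1.0, 0.001, 0.0]]
force: [0.6, -1.0, -4.9]
opening: 0.124
time_s: 23.47
position: [0.5584, -0.1072, 0.1465]
tcp_rot: [[0.0, 0.982, -0.191], [-0.0, -0.191, -0.982], [-1.0, 0.0, 0.0]]
force: [0.8, 0.9, -0.7]
opening: 0.434
time_s: 24.55
position: [0.4892, -0.1056, 0.1962]
tcp_rot: [[0.001, 0.981, -0.192], [-0.0, -0.192, -0.981], [-1.0, 0.001, 0.0]]
force: [0.7, 0.9, -0.8]
opening: 0.46
[ 0.48918126 -0.10564767  0.19624409] [ 0.66802889  0.91864365 -0.76917601] 40.00286485512153
```

View pics/l1.png

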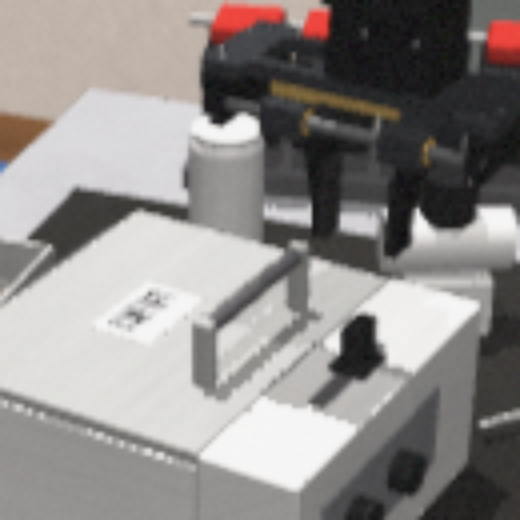

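View pics/l2.png

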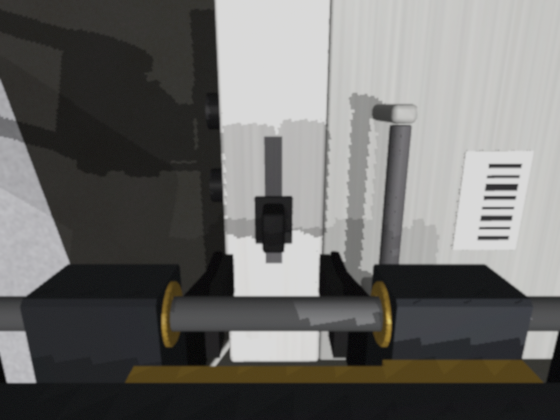

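Run:
```python
from h import *
import cv2
d=bot.capture("wrist");s=bot.read_state();p=s['position'];R=s['tcp_rot']
im=np.clip(d["color"][180:280,230:330,::-1].astype(float)*4,0,255).astype(np.uint8);cv2.imwrite("pics/l3.png",cv2.resize(im,(500,500),interpolation=cv2.INTER_NEAREST))
for uv,z in(((274,220),.134),((273,230),.162),((273,240),.162),((273,137),.13),((273,263),.13)):
    print(uv,(R.T@(cast(d,uv,z)-p)*1000).round(1))
```

```text
(274, 220) [62.2 -2.   0.4]
(273, 230) [34.2 -2.4 -1.9]
(273, 240) [34.2 -2.5  4.6]
(273, 137) [ 66.2  -2.5 -55.4]
(273, 263) [66.2 -2.8 34.2]
```

View pics/l3.png

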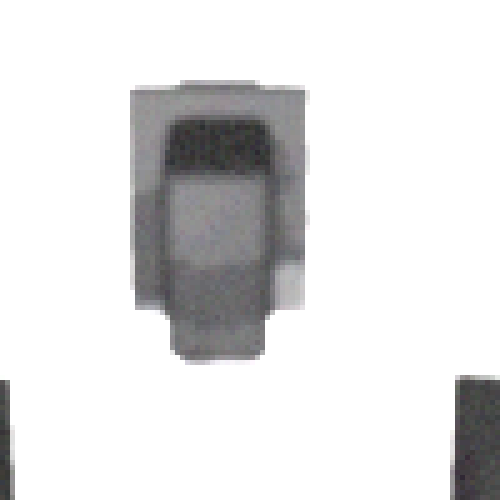

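```bash
python3 -m inch '{"dp": [[5,-1,0],[12,-1,0],[15,0,0],[12,0,0],[7,0,0],[5,0,0],[0,0,0],[0,0,0]], "yaw": [0,0,0,0,0,0,0,0]}'
python3 -m inch '{"dp": [[0,0,0],[0,0,0],[0,0,0],[0,0,0],[0,0,0],[0,0,0]], "yaw": [0,0,0,0,0,0]}' 5
python3 - <<'E'
from h import *
import cv2
s=bot.read_state();print(s['position'],s['force'],s['opening']*87)
o=[]
for n,b in(("side",(230,110)),("wrist",(210,180))):
    c=bot.capture(n);o.append(cv2.resize(c["color"][b[1]:b[1]+130,b[0]:b[0]+130,::-1],None,fx=3,fy=3))
cv2.imwrite("pics/l4.png",np.hstack(o))
E
```

```text
time_s: 25.37
position: [0.4863, -0.1049, 0.1402]
tcp_rot: [[0.0, 0.982, -0.191], [-0.0, -0.191, -0.982], [-1.0, 0.0, -0.0]]
force: [-0.3, -0.1, 1.1]
opening: 0.457
time_s: 25.87
position: [0.4865, -0.105, 0.1406]
tcp_rot: [[0.001, 0.981, -0.191], [-0.001, -0.191, -0.982], [-1.0, 0.001, 0.0]]
force: [0.4, 0.4, 1.9]
opening: 0.106
[ 0.48650251 -0.10501791  0.14061321] [0.4406463  0.35451605 1.93455915] 9.231264765772503
```

View pics/l4.png

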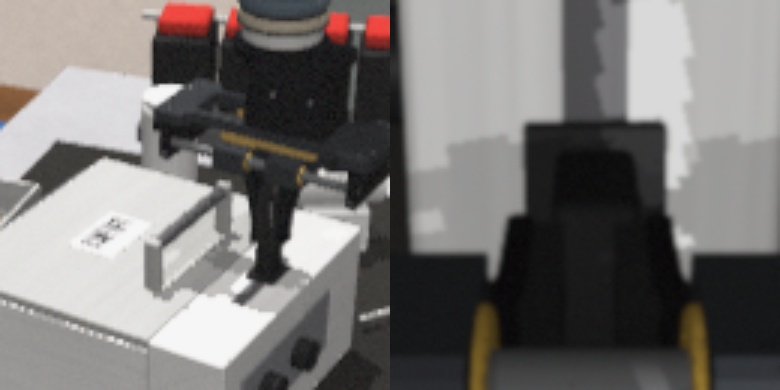

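```bash
python3 -m inch '{"dp": [[0,0,-1.5],[0,0,-2.5],[0,0,-2.5],[0,0,-2.5],[0,0,-2.5],[0,0,-2.5],[0,0,0]], "yaw": [0,0,0,0,0,0,0]}'
python3 -m inch '{"dp": [[0,0,-2.5],[0,0,-2.5],[0,0,-2.5],[0,0,-2.5],[0,0,-1.5],[0,0,0],[0,0,0]], "yaw": [0,0,0,0,0,0,0]}'
python3 - <<'E'
from h import *
import cv2
s=bot.read_state();print(s['position'],s['force'],s['opening']*87)
o=[]
for n,b in(("side",(230,110)),("wrist",(210,180))):
    c=bot.capture(n);o.append(cv2.resize(c["color"][b[1]:b[1]+130,b[0]:b[0]+130,::-1],None,fx=3,fy=3))
cv2.imwrite("pics/l5.png",np.hstack(o))
E
```

```text
time_s: 26.55
position: [0.4892, -0.0906, 0.1405]
tcp_rot: [[0.001, 0.982, -0.191], [0.0, -0.191, -0.982], [-1.0, 0.001, -0.0]]
force: [0.5, -0.7, 5.5]
opening: 0.055
time_s: 27.13
position: [0.4913, -0.0798, 0.1406]
tcp_rot: [[0.001, 0.982, -0.191], [-0.001, -0.191, -0.982], [-1.0, 0.001, 0.0]]
force: [0.1, -2.1, 4.7]
opening: 0.06
[ 0.49134625 -0.079792    0.14056988] [ 0.121337   -2.1164587   4.65311355] 5.254271880873557
```

View pics/l5.png

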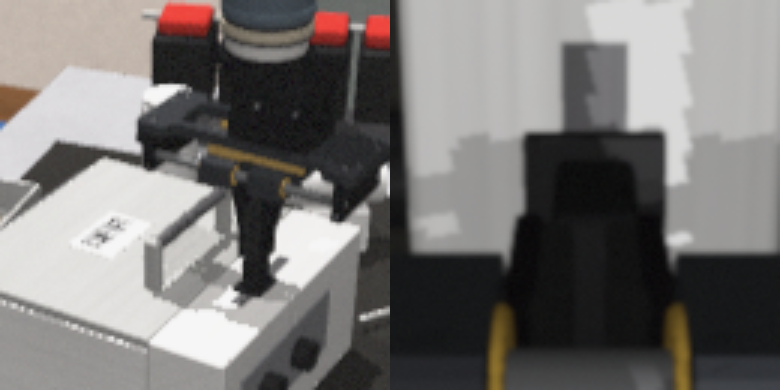

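The fingers were pinching only the lug's rounded top (5 mm gap), but the slide went along with them. To be sure it reaches its end, I'll regrip about 9 mm lower and push on.

```bash
python3 -m inch '{"dp": [[0,0,0],[0,0,0],[0,0,0],[0,0,0],[0,0,0],[0,0,0]], "yaw": [0,0,0,0,0,0]}' 40
python3 -m inch '{"dp": [[3,0,2],[3,0,0],[3,0,0],[0,0,0],[0,0,0]], "yaw": [0,0,0,0,0]}'
python3 -m inch '{"dp": [[0,0,0],[0,0,0],[0,0,0],[0,0,0],[0,0,0],[0,0,0],[0,0,0],[0,0,0]], "yaw": [0,0,0,0,0,0,0,0]}' 5
python3 - <<'E'
from h import *
import cv2
o=[]
for n,b in(("side",(230,110)),("wrist",(210,180))):
    c=bot.capture(n);o.append(cv2.resize(c["color"][b[1]:b[1]+130,b[0]:b[0]+130,::-1],None,fx=3,fy=3))
cv2.imwrite("pics/l6.png",np.hstack(o))
E
```

```text
time_s: 27.73
position: [0.4862, -0.0778, 0.1401]
tcp_rot: [[-0.008, 0.982, -0.191], [0.003, -0.191, -0.982], [-1.0, -0.009, -0.001]]
force: [1.2, 0.3, 0.6]
opening: 0.409
time_s: 28.15
position: [0.4904, -0.0816, 0.1305]
tcp_rot: [[-0.001, 0.981, -0.192], [0.001, -0.192, -0.981], [-1.0, -0.001, -0.0]]
force: [0.5, -0.0, 0.8]
opening: 0.462
time_s: 28.82
position: [0.4919, -0.0821, 0.1315]
tcp_rot: [[0.003, 0.981, -0.192], [-0.001, -0.192, -0.981], [-1.0, 0.003, 0.0]]
force: [4.2, -0.1, -3.4]
opening: 0.153
```

View pics/l6.png

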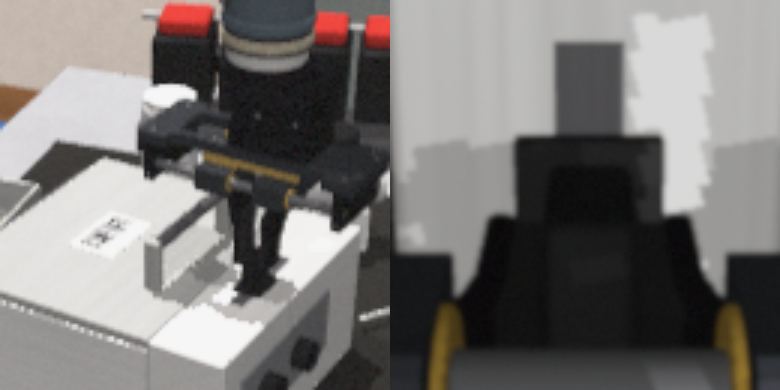

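Now the lug is really gripped (13.3 mm). I push on to the end stop.

```bash
python3 -m inch '{"dp": [[0,0,-1],[0,0,-1],[0,0,-1],[0,0,0],[0,0,0]], "yaw": [0,0,0,0,0]}'
python3 -m inch '{"dp": [[0,0,-1],[0,0,-1],[0,0,-1],[0,0,0],[0,0,0]], "yaw": [0,0,0,0,0]}'
```

```text
time_s: 29.33
position: [0.492, -0.082, 0.1315]
tcp_rot: [[0.001, 0.982, -0.19], [-0.006, -0.19, -0.982], [-1.0, 0.003, 0.005]]
force: [2.6, -9.1, -2.7]
opening: 0.156
time_s: 29.75
position: [0.492, -0.0818, 0.1315]
tcp_rot: [[0.0, 0.982, -0.188], [-0.011, -0.188, -0.982], [-1.0, 0.002, 0.011]]
force: [0.0, -17.0, -3.2]
opening: 0.158
```

Hard end stop at 17 N with no motion, so the slide is over. I release it and go back above the bar.

```bash
python3 -m inch '{"dp": [[0,0,2],[0,0,2],[0,0,2],[0,0,0],[0,0,0]], "yaw": [0,0,0,0,0]}'
python3 -m inch '{"dp": [[0,0,0],[0,0,0],[0,0,0],[0,0,0],[0,0,0],[0,0,0]], "yaw": [0,0,0,0,0,0]}' 40
python3 -m inch '{"dp": [[-5,0,0],[-15,0,0],[-20,0,0],[-20,0,0],[-5,0,0],[0,0,0],[0,5,2],[0,15,5],[0,20,6],[0,20,0],[0,9,0],[0,0,0],[0,0,0],[0,0,0],[0,0,0]], "yaw": [0,0,0,0,0,0,0,0,0,0,0,0,0,0,0]}'
python3 - <<'E'
from h import *
import cv2
d=bot.capture("wrist");s=bot.read_state();p=s['position'];R=s['tcp_rot'];print(p)
print("to target",(R.T@(np.array([.5584,-.1072,.142])-p)*1000).round(1))
cv2.imwrite("pics/w5.png",d["color"][:,:,::-1])
E
```

```text
time_s: 30.17
position: [0.4918, -0.0828, 0.1315]
tcp_rot: [[0.003, 0.982, -0.191], [-0.002, -0.191, -0.982], [-1.0, 0.003, 0.001]]
force: [3.9, -3.4, -3.0]
opening: 0.161
time_s: 30.67
position: [0.4899, -0.0814, 0.1311]
tcp_rot: [[-0.001, 0.982, -0.191], [0.0, -0.191, -0.982], [-1.0, -0.001, -0.0]]
force: [-0.3, -0.1, 0.5]
opening: 0.443
time_s: 31.92
position: [0.5543, -0.1071, 0.1958]
tcp_rot: [[-0.002, 0.982, -0.191], [0.001, -0.191, -0.982], [-1.0, -0.002, -0.0]]
force: [0.7, -0.6, -0.5]
opening: 0.459
[ 0.55458046 -0.10722622  0.19603647]
to target [54.   3.8 -0.7]
```

View pics/w5.png

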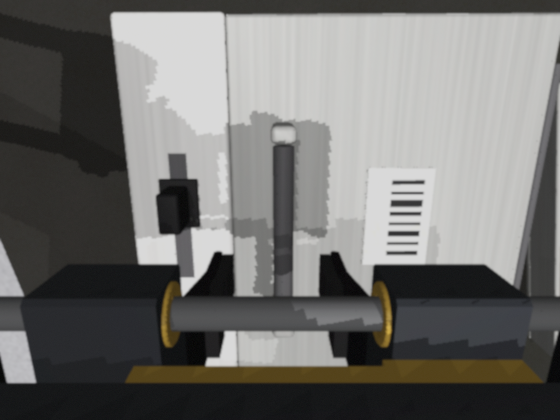

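The slide now sits at the other end of its slot, at (178,205). I go down and grip the bar.

```bash
python3 -m inch '{"dp": [[5,2,0],[12,1.8,0],[14,0,0],[12,0,0],[7,0,0],[4,0,0],[0,0,0],[0,0,0]], "yaw": [0,0,0,0,0,0,0,0]}'
python3 -m inch '{"dp": [[0,0,0],[0,0,0],[0,0,0],[0,0,0],[0,0,0],[0,0,0],[0,0,0],[0,0,0]], "yaw": [0,0,0,0,0,0,0,0]}' 0
python3 -m inch '{"dp": [[-1.5,0.3,0],[-1.5,0.3,0],[-1.5,0.4,0],[-1.5,0.4,0],[0,0,0],[0,0,0],[0,0,0]], "yaw": [0,0,0,0,0,0,0]}'
```

```text
time_s: 32.63
position: [0.5597, -0.1085, 0.1424]
tcp_rot: [[0.0, 0.981, -0.191], [-0.0, -0.191, -0.981], [-1.0, 0.0, 0.0]]
force: [0.8, 0.0, 0.2]
opening: 0.46
time_s: 33.3
position: [0.5582, -0.1082, 0.1422]
tcp_rot: [[-0.003, 0.982, -0.191], [0.001, -0.191, -0.982], [-1.0, -0.003, 0.0]]
force: [-3.6, 0.0, 2.8]
opening: 0.127
time_s: 33.88
position: [0.5596, -0.1085, 0.1478]
tcp_rot: [[-0.003, 0.982, -0.191], [0.001, -0.191, -0.982], [-1.0, -0.003, -0.0]]
force: [-4.8, -1.1, -3.1]
opening: 0.127
```

Free: 5.6 mm up at only 3 N. I follow the hinge arc up.

```bash
python3 -m inch '{"dp": [[-2.7,0.8,0],[-2.7,0.8,0],[-2.7,0.9,0],[-2.7,0.9,0],[-5.4,2,0],[-5.4,2.2,0],[-5.4,2.3,0],[-5.2,2.5,0],[-5.2,2.7,0],[-5.1,2.9,0],[0,0,0],[0,0,0]], "yaw": [0,0,0,0,0,0,0,0,0,0,0,0]}'
python3 - <<'E'
from h import *
import cv2
s=bot.read_state();print(s['position'],s['force'],s['opening']*87)
c=bot.capture("side");cv2.imwrite("pics/c1.png",cv2.resize(c["color"][60:290,180:390,::-1],None,fx=2.5,fy=2.5))
E
```

```text
time_s: 34.88
position: [0.5777, -0.1119, 0.1914]
tcp_rot: [[-0.002, 0.982, -0.191], [0.0, -0.191, -0.982], [-1.0, -0.002, 0.0]]
force: [-5.9, 0.2, -1.5]
opening: 0.125
[ 0.57770522 -0.11191436  0.19137324] [-5.89076199  0.22363175 -1.50113999] 10.903930773006017
```

View pics/c1.png

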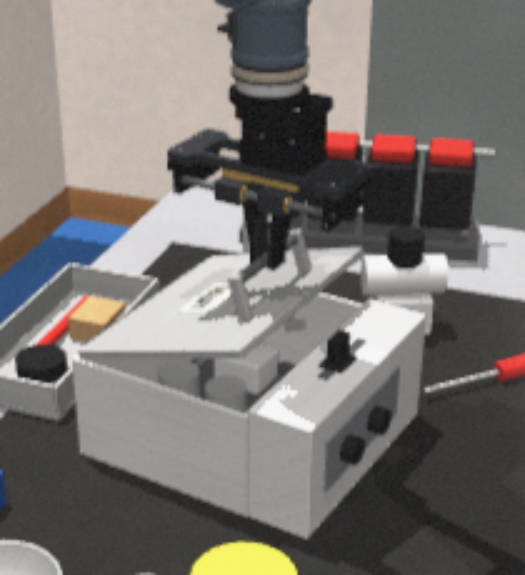

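The cover is about 17° open, held by the bar. I continue to about 40°.

```bash
python3 -m inch '{"dp": [[-4.9,2.8,0],[-4.9,3,0],[-4.8,3,0],[-4.6,3.5,0],[-4.5,3.6,0],[-4.5,3.7,0],[-4.2,4,0],[-4.1,4.1,0],[-4.1,4.1,0],[0,0,0],[0,0,0]], "yaw": [0,0,0,0,0,0,0,0,0,0,0]}'
python3 -m inch '{"dp": [[-3.7,4.4,0],[-3.7,4.5,0],[-3.7,4.5,0],[0,0,0],[0,0,0],[0,0,0],[0,0,0],[0,0,0]], "yaw": [0,0,0,0,0,0,0,0]}'
python3 - <<'E'
from h import *
import cv2
s=bot.read_state();p=s['position'];print(p,s['force'],s['opening']*87)
d=p-np.array([.5590,-.1082,.1418]);dx=d[:2]@[.982,-.191];dz=d[2];
import math
print("phi",math.atan2(.04+dz,.17-dx)-math.atan2(.04,.17), math.hypot(.04+dz,.17-dx))
c=bot.capture("side");b=bot.capture("scene");cv2.imwrite("pics/c2.png",cv2.resize(c["color"][60:290,180:390,::-1],None,fx=2.5,fy=2.5));cv2.imwrite("pics/c3.png",b["color"][:,:,::-1])
E
```

```text
time_s: 35.85
position: [0.6104, -0.1182, 0.232]
tcp_rot: [[0.001, 0.982, -0.191], [-0.0, -0.191, -0.982], [-1.0, 0.001, -0.0]]
force: [-5.7, 0.8, 0.8]
opening: 0.13
time_s: 36.52
position: [0.6225, -0.1206, 0.2421]
tcp_rot: [[-0.001, 0.982, -0.191], [0.001, -0.191, -0.982], [-1.0, -0.001, -0.0]]
force: [-4.4, 1.1, 1.2]
opening: 0.127
[ 0.62248288 -0.12055023  0.24211604] [-4.44412217  1.09559538  1.23931841] 11.047728708893027
phi 0.6959131907718193 0.17543338912321146
```

View pics/c2.png

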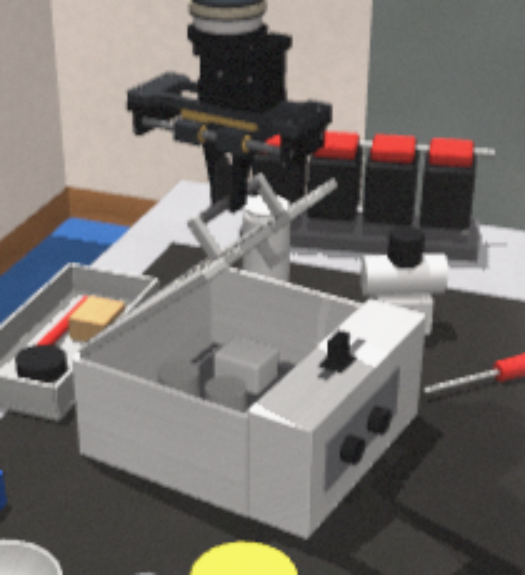

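View pics/c3.png

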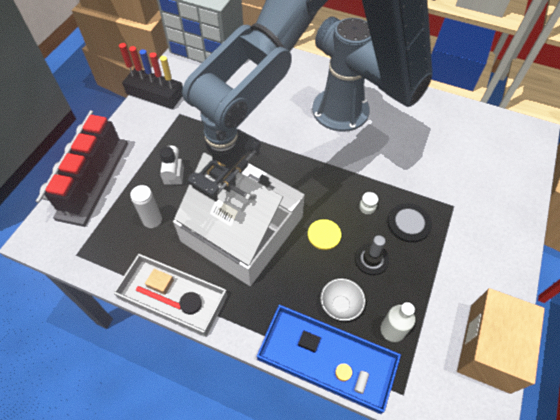

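```bash
python3 -m inch '{"dp": [[0,0,0],[0,0,0],[0,0,0],[0,0,0],[0,0,0],[0,0,0]], "yaw": [0,0,0,0,0,0]}'
python3 - <<'E'
from h import *
s=bot.read_state();print(s['position'],s['qvel'].round(2),s['opening'])
print(bot.hand_in())
E
```

```text
time_s: 37.12
position: [0.6229, -0.1206, 0.2424]
tcp_rot: [[-0.0, 0.982, -0.191], [0.0, -0.191, -0.982], [-1.0, -0.0, -0.0]]
force: [-4.2, 3.5, 1.3]
opening: 0.122
[ 0.62291788 -0.12062677  0.24243326] [ 0.07  0.09 -0.01 -0.06  0.01 -0.06] 0.12192144570654997
the job is handed in; nothing more can be done
None
```

I finished the whole sequence and handed the job in at about 37 s, with the arm still holding the cover by its bar. The hand-in gives no verdict.

- **Reader:** I held it still and upright for about 1.4 s, roughly 66 mm above the middle of the label. I then stood it back on its charger and let go. The wrist camera put it within about 2 mm of the middle.
- **First tug:** the force rose to 18.6 N at about 4 mm of lift, so the cover was caught. I let it down and pushed the slide over. It stopped hard at the other end, with a 17 N push and no movement.
- **Second lift:** the cover came up freely at about 3 N, so I opened it along its hinge arc.
- **Last checks:** the cover is about 0.70 rad (40°) open, worked out from the arm's position. The radius from the hinge came out at 175.4 mm against 174.6 mm expected. The bar is still between the fingers (gap about 11 mm) and the arm is at rest. In the last pictures the reader stands on its charger and no bystander looks moved; I judged both by eye.

**What disagreed:** the fingertips sat about 15–20 mm higher than the stated tool geometry. My first grips on the bar and on the slide therefore pinched only their tops. I saw this in the gap readings and the wrist pictures, regripped lower both times, and then the gaps read right (11 mm on the bar, 13 mm on the slide). I also overshot the label by about 16 mm at first and corrected it before the hold.

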